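# Fit the blade guard and stow the slicer's lever

### The arm

A 6-joint arm with a two-finger parallel gripper is mounted at the origin on a cart in front of the work surface, level with it; the furniture and walls round the work are solid. World frame = base frame: x ahead of the robot, y to its left, z up, the work surface at z = 0. Lengths are in mm, angles in rad, forces in N, time in s.
With the tool pointing down it reaches from about 400 to 925 mm from the base axis. Payload 12.5 kg.
Tool frame: the origin (TCP) lies at the very end of the fingers, on their centre line; the grasp point (between the pads) lies grip_depth behind it (grip_depth is the distance from the TCP to the grasp point, in mm); z points along the fingers, y is the line along which they close (so a half turn about z gives the same grasp; the last joint's range is limited). The gripper opens to 95 mm and grips with 3 to 60 N. Pads are 20 mm wide; open, the fingers measure 119 mm over their backs; the gripper's body (75 mm by 180 mm) begins 59 mm behind the grasp point.
Start: joints at [1.11, 0.491, 1.559, -0, 1.092, -0.106], TCP at [217.111, 586.097, 214.661] pointing down, gripper open.
Joint ranges: [-3.1, 3.1], [-0.84, 2.19], [0.05, 2.79], [-1.13, 4.28], [0.06, 2.93], [-2.69, 2.69]. Speed limits (rad/s): [2.22, 2.22, 2.79, 3.14, 3.14, 3.14].

### API

Orientations are given as [roll, pitch, yaw] about the fixed x, y, z axes, in that order (R = Rz(yaw) Ry(pitch) Rx(roll)).
In Python, from cell import state, read_camera, job_done, grip_depth gives the robot as it stands.
- The arm moves only by the tool drive_tool, never from a script. Its argument "targets" is a list of rows, each an object with "jaw": the opening, from 0 (shut) to 1 (fully open); "travel": the shift along the tool's x, y, z in m, a list of three; "twist": the turn about the tool's z in rad. In form: [{"jaw": jaw, "travel": [tx, ty, tz], "twist": twist}, ...]. A call has 1 to 8 rows; each row is the pose to reach, as a shift and turn from the pose commanded when the call began, along the tool's axes at that moment; what a row does not reach only later rows make up. A row lasts 1/12 s, in which the tool goes at most 41.7 mm and 7.16 degrees, less where a joint would pass 70% of its speed; a pose out of reach is approached as far as the arm can. A call with a gripper value outside its range is refused whole. The fingers move at their own pace and stop on an object; the grip force is fixed at half the most. Time passes only in rows, so rows that repeat a pose let the fingers close. It gives the time, the measured TCP pose, the force, the opening and the grip force at its end, in the units of the state.
- state(): the state, without advancing time (a new reading comes with each control period).
- read_camera(name): name is "scene" or "top" or "wrist"; returns a dict with "frame" (420x560x3 uint8, red, green, blue), "fx", "fy", "cx", "cy" (pixels), "R" (3x3) and "t" (3): a world point X has camera coordinates R X + t. Camera axes: x right, y down, z forward; pixel columns grow to the right and rows downward; lengths in mm; the calibration is good to about 2 mm. A picture is of the moment at which its call begins. There is no depth.
- job_done(): hands the job in; it is judged then, once.
The state is a dict: "t": time; "joints": joint angles; "qvel": joint speeds; "tau": joint torques, N m; "eef_pos": TCP position; "tcp_rot": TCP orientation; "ft_force": force on the tool from outside, world axes, zero at the start; "moment": the same for the moment, N m; "opening": opening from 0.0 (shut) to 1.0 (fully open); "grip_force": force on a finger pad.
Only numpy, scipy, OpenCV 4.12 (cv2) and the standard library are available. Lean on these libraries where they do the work, as an engineer would, in place of code of your own. Each camera call takes 0.05 s, during which the arm holds its last target. There are 200 camera calls.

### The job

Make the vegetable slicer safe to put away. Lift the orange blade guard out of the drying rack and lay it flat on the bare worktop, grip bar up, so that you can let go and take it again by the bar; then press it fully home over the two dowel pins of the slicer's blade carriage (which stands a little differently each time, so feel or look for them), round hole on the stout pin and slot on the slim one, until both ball catches snap over its ends but without forcing it, and set the red-knobbed thickness lever to the green stow mark (in either order). Leave the black insert in the rack and everything else where it stands.

Things in the scene. Friction and masses are not known exactly. Their poses are not given: they have to be found in the camera images.
- guard: Orange plastic blade guard: plate 76 x 116 x 7 mm (x, y, z), 0.12 kg, hole and slot right through. Origin: centre of the plate's underside; z = out of the face with the grip bar. It starts on edge in one of the rack's two slots, x axis down, bar away from the robot, leaning up to 0.1 rad, upper 30 mm clear of the rack: only its upper edge can be pinched there; lying flat, only the bar.
- grip (a point): Centre of the guard's grip bar, 22 mm above the plate's underside. The bar stands on the middle of the plate: 50 mm long (along the guard's y), 14 mm thick (x), its top 33 mm above the underside.
- round_hole (a point): Centre of the guard's round hole (13.6 mm across) at the underside, at guard y = +48 mm, x = 0; a white dot on the plate marks this end.
- slot (a point): Centre of the guard's slot (9.6 mm along x, 16 mm along y) at the underside, at guard y = -48 mm, x = 0. Going down, the plate's ends meet the two ball catches about 17 mm above home, where the pins already guide it, and are pressed past them with some 6 to 16 N in all; home, the balls hold its upper edges down.
- insert: Black frame with a steel comb (julienne insert), 76 x 116 x 7 mm, standing on edge in the rack's other slot; guard and insert swap slots from run to run. Origin: centre of one face. Not to be moved.
- rack: Steel wire drying rack in a white drip tray 112 x 134 mm, fixed. Origin: centre of its underside. Its two slots run along its y at x = -33 and +33 mm between wire tines 62 mm high (gap 10.6 mm); the plates stand on rails 15 mm above the worktop, so their tops are 91 mm up. The worktop in front of it (towards the robot) is bare for 200 mm.
- slicer: Black vegetable slicer, 270 mm long (x), 124 mm wide (y), 44 mm high, fixed. Origin: under its middle, on the worktop; +x its far end, +y its left. Home, the guard lies across the tops of its two side cheeks, axes parallel to the slicer's, round hole (white dot) on the left, over the blade carriage's two dowel pins. The carriage is clamped a little differently along x each time.
- seat (a point): Middle of the guard's place when the blade carriage stands in mid-range, 44 mm above the worktop, level with the cheeks; fixed to the slicer at x = +30, y = 0 mm, axes parallel. The carriage itself (pins, catches) is not reported: it stands up to 12 mm nearer or farther along the slicer's x, square to it, so its pins must be found by touch or by eye.
- left_cheek (a point): Top of the left cheek, slicer x = +30, y = +48 mm. The stout pin (12 mm thick) stands on the line through here along x, within 12 mm; it rises 24 mm above the cheek, top flat, edge broken by 0.5 mm.
- right_cheek (a point): Top of the right cheek, slicer x = +30, y = -48 mm. The slim pin (8 mm thick, 24 mm high) stands on the line through here along x, exactly across from the stout one. Outside each pin a carriage housing (24 mm along x, 68 mm high, inner face 61.5 mm from the slicer's middle) holds a spring ball catch.
- thickness_lever (a joint): Angle of the thickness lever on the slicer's near end, counter-clockwise seen from above, 0 to 1.2 rad. At 0.6 it points straight back (slicer -x). Five marks at 0, 0.3, 0.6, 0.9 and 1.2; the broad green stow mark is 0.3, the second from the slicer's left. Starts at 0.7 to 1.15, stays where it is left, takes about 1.5 N at the knob.
- lever_pivot (a point): The lever's upright axis, on top of the slicer's near end, 44 mm above the worktop.
- lever_knob (a point): Middle of the red upright knob at the lever's end (16 mm thick, 30 mm high, from 52 to 82 mm above the worktop), 42 mm from the axis.
- dish_soap: Dish-soap bottle 187 mm high; a bystander. Origin: centre of its underside.
- coffee_tin: Square blue coffee tin with a wooden lid, 77 x 77 x 100 mm; a bystander. Origin: centre of its underside.
- pepper_mill: Dark wooden pepper mill 170 mm high; a bystander. Origin: centre of its underside.
- salt_shaker: Salt shaker 90 mm high; a bystander. Origin: centre of its underside.

How it is judged:
By the outcome, as a careful person would: the job done as asked, in the order asked, and still so for the second after the job is handed in, with the robot touching nothing.
It also fails if it takes over 69 s, if anything falls off the work surface, if the arm or the gripper's body presses on something with over 40 N, if the wrist force passes 120 N, or if a joint passes its speed limit or range.

## Working session

There is one attempt and no reset: what is moved stays moved. The work goes in short steps, Python scripts to look and compute and a tool call to move; the robot and the scene stay as the last step left them, time stands still between calls to the robot, and variables do not carry over. Pictures are saved under pics/ and viewed, at most 10 in all, crops included, and the job is handed in when it is done.

Besides the shell and the picture viewer there is one more tool, called after "Emit:" as a command line: name --argument value ..., lists and objects as JSON in quotes. drive_tool: Moves the arm, as the interface text tells. Its arguments: {"type":"object","properties":{"targets":{"type":"array"}},"required":["targets"]}

```bash
mkdir -p pics; cat > h.py <<'E'
import numpy as np, cv2, json
from cell import state, read_camera, job_done, grip_depth
def save(c,n): cv2.imwrite(f'pics/{n}.png',c['frame'][...,::-1])
def ray(c,u,v,z):
    R=np.array(c['R']);t=np.array(c['t']);o=-R.T@t
    d=R.T@np.array([(u-c['cx'])/c['fx'],(v-c['cy'])/c['fy'],1]);return o+d*(z-o[2])/d[2]
def proj(c,X):
    p=np.array(c['R'])@np.array(X)+np.array(c['t']);return c['fx']*p[0]/p[2]+c['cx'],c['fy']*p[1]/p[2]+c['cy']
E
python3 - <<'E'
from h import *
import pickle
s=state();print(s,grip_depth)
d={n:read_camera(n) for n in('scene','top')}
pickle.dump(d,open('c0.pkl','wb'))
im=[d[n]['frame'] for n in d]
for n in d:
    c=d[n];print(n,-np.array(c['R']).T@c['t'],c['fx']);save(c,n+'0')
E
```

```text
{'t': 0.0, 'joints': array([ 1.11042954e+00,  4.91566882e-01,  1.55944733e+00,  2.82262059e-05,
        1.09164899e+00, -1.05643025e-01]), 'qvel': array([ 1.14550894e-04,  5.46878817e-05, -8.24551515e-04, -2.41863456e-03,
        1.97259130e-03,  2.72552119e-03]), 'tau': array([-1.78026898e-03, -6.12633491e+01, -2.58178550e+01,  6.91634906e-02,
        4.82917868e-02, -1.07753444e-04]), 'eef_pos': array([216.97754843, 585.88424784, 214.05791517]), 'tcp_rot': array([-3.14053071e+00, -1.37779952e-04,  2.78685580e+00]), 'ft_force': array([ 0.50572056, -0.75921546, -0.20811287]), 'moment': array([-0.00773715,  0.01843005, -0.01459099]), 'grip_force': 0.0, 'opening': 0.9979322678028701} 18.8
scene [345.05787814 393.61720135 725.45326663] 439.8250795997455
top [ 553.10897339  -81.35368164 1025.0999496 ] 497.5522799157997
```

View pics/scene0.png

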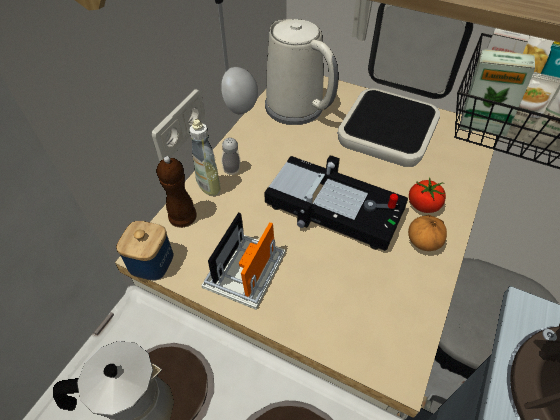

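View pics/top0.png

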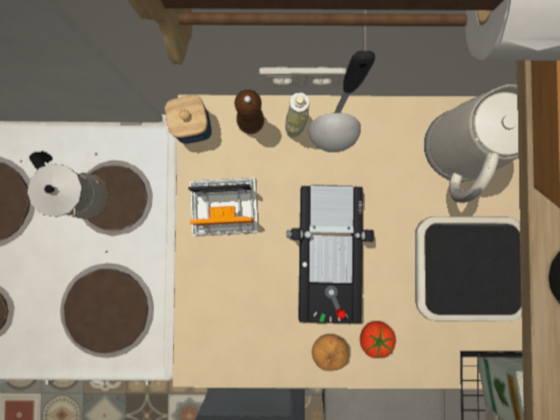

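The top view shows image-up ≈ +x (away). The orange guard is in the near rack slot at about (222,218), and the slicer centre is about (331,253). The lever knob is red at (342,315), and the green mark is at (322,318), to its left. Next I'll measure.

```bash
python3 - <<'E'
from h import *
import pickle
d=pickle.load(open('c0.pkl','rb'));c=d['top'];f=c['frame']
hsv=cv2.cvtColor(f,cv2.COLOR_RGB2HSV)
def m(lo,hi,x0,y0,x1,y1):
    k=cv2.inRange(hsv,lo,hi);z=np.zeros_like(k);z[y0:y1,x0:x1]=k[y0:y1,x0:x1];return z
def rep(n,k,z):
    p=cv2.findNonZero(k);r=cv2.minAreaRect(p)
    print(n,len(p),'rect',np.round(r[0],1),np.round(r[1],1),round(r[2],1));print('  world',[np.round(ray(c,*q,z)[:2],1).tolist() for q in cv2.boxPoints(r)],np.round(ray(c,*p[:,0].mean(0),z),1))
rep('orange',m((5,150,120),(20,255,255),180,170,270,245),91)
rep('red',m((0,150,100),(4,255,255),300,280,360,323),82)
rep('green',m((45,100,50),(85,255,255),295,300,365,330),44)
k=m((0,0,0),(180,120,75),280,170,380,335);k=cv2.morphologyEx(k,cv2.MORPH_OPEN,np.ones((3,3)))
rep('slicer',m((0,0,0),(180,255,70),296,180,366,226)|m((0,0,0),(180,255,70),296,248,366,335),44)
a=cv2.resize(f[165:335,180:280],None,fx=3.5,fy=3.5,interpolation=2)
b=cv2.resize(f[165:335,285:385],None,fx=3.5,fy=3.5,interpolation=2)
cv2.imwrite('pics/z0.png',np.hstack([a,b])[...,::-1])
w=read_camera('wrist');print('wrist',-np.array(w['R']).T@w['t'],w['fx'],np.array(w['R']).round(2).tolist())
E
```

```text
orange 589 rect [220.7 214.8] [16.5 62. ] 87.3
  world [[597.5, 87.2], [603.8, -29.2], [572.9, -31.0], [566.6, 85.2]] [582.   26.6  91. ]
red 74 rect [340.4 313.2] [9.8 8. ] 26.6
  world [[399.6, -186.2], [413.0, -193.0], [404.9, -209.5], [391.5, -202.7]] [ 401.8 -198.    82. ]
green 43 rect [322.1 317.2] [4.7 8.5] 18.4
  world [[381.8, -159.8], [397.4, -165.1], [394.6, -173.9], [378.9, -168.6]] [ 388.2 -166.8   44. ]
slicer 3288 rect [330.4 254.6] [ 62.2 134.9] 0.5
  world [[379.0, -121.3], [642.9, -122.5], [642.6, -245.6], [378.7, -242.6]] [ 465.7 -181.8   44. ]
wrist [151.31025949 610.89782363 383.06280816] 292.0675107561479 [[0.35, 0.94, -0.0], [0.91, -0.34, 0.25], [0.24, -0.09, -0.97]]
```

View pics/z0.png

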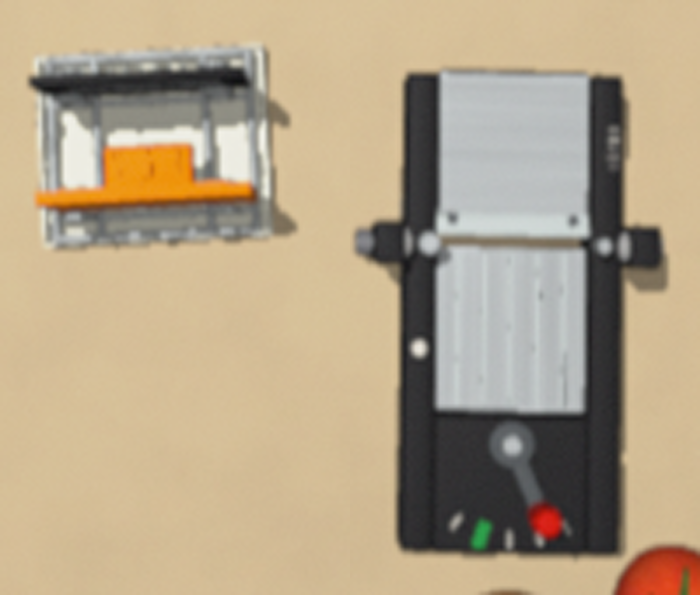

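```bash
cat >> h.py <<'E'
def go(x,y,z,yaw):
    s=state();p=s['eef_pos'];a=s['tcp_rot'][2];d=np.array([x,y,z])-p
    t=[d[0]*np.cos(a)+d[1]*np.sin(a),d[0]*np.sin(a)-d[1]*np.cos(a),-d[2]]
    tw=-(yaw-a);tw=(tw+np.pi)%(2*np.pi)-np.pi
    print('travel',np.round(np.array(t)/1000,4).tolist(),'twist',round(tw,4))
E
python3 -c "
from h import *;import pickle
go(577,26,175,1.62)
c=pickle.load(open('c0.pkl','rb'))['top']
for u,v,z in((307.6,234.4,68),(357.6,234.7,68),(221.4,220.4,91),(331.3,291.5,54)):print(ray(c,u,v,z))"
```

```text
travel [-0.5321, -0.4, 0.0392] twist 1.1668
[ 549.3304815 -136.6377745   68.       ]
[ 549.39127    -232.63260194   68.        ]
[574.58480202  26.58339917  91.        ]
[ 439.21931761 -183.70594699   54.        ]
```

Emit:
drive_tool --targets '[{"jaw": 1,"travel": [-0.532,-0.4,0.035],"twist": 1.167},{"jaw": 0.5,"travel": [-0.532,-0.4,0.035],"twist": 1.167},{"jaw": 0.5,"travel": [-0.532,-0.4,0.035],"twist": 1.167},{"jaw": 0.5,"travel": [-0.532,-0.4,0.035],"twist": 1.167},{"jaw": 0.5,"travel": [-0.532,-0.4,0.035],"twist": 1.167},{"jaw": 0.5,"travel": [-0.532,-0.4,0.035],"twist": 1.167},{"jaw": 0.5,"travel": [-0.532,-0.4,0.035],"twist": 1.167},{"jaw": 0.5,"travel": [-0.532,-0.4,0.035],"twist": 1.167}]'

```text
t: 0.82
eef_pos: [397.7, 304.2, 197.1]
tcp_rot: [3.142, -0.0, 1.781]
ft_force: [1.4, 1.2, 0.1]
opening: 0.563
grip_force: 0.0
```

```bash
python3 -c "
from h import *
go(577,26,175,1.62);s=state();print(s['t'],s['eef_pos'],s['tcp_rot'])"
```

```text
travel [-0.3095, 0.1173, 0.0221] twist 0.1608
0.8167 [397.71538511 304.24403046 197.06694837] [ 3.14153330e+00 -8.06759738e-05  1.78079098e+00]
```

Emit:
drive_tool --targets '[{"jaw": 0.4,"travel": [-0.31,0.117,0.022],"twist": 0.161},{"jaw": 0.4,"travel": [-0.31,0.117,0.022],"twist": 0.161},{"jaw": 0.4,"travel": [-0.31,0.117,0.022],"twist": 0.161},{"jaw": 0.4,"travel": [-0.31,0.117,0.022],"twist": 0.161},{"jaw": 0.4,"travel": [-0.31,0.117,0.022],"twist": 0.161},{"jaw": 0.4,"travel": [-0.31,0.117,0.022],"twist": 0.161},{"jaw": 0.4,"travel": [-0.31,0.117,0.022],"twist": 0.161},{"jaw": 0.4,"travel": [-0.31,0.117,0.022],"twist": 0.161}]'

```text
t: 1.48
eef_pos: [578.6, 26.2, 174.9]
tcp_rot: [-3.141, -0.0, 1.625]
ft_force: [-0.0, 1.2, 1.1]
opening: 0.401
grip_force: 0.0
```

Emit:
drive_tool --targets '[{"jaw": 0.4,"travel": [0,0,0],"twist": 0},{"jaw": 0.4,"travel": [0,0,0],"twist": 0}]'

```text
t: 1.65
eef_pos: [578.2, 26.6, 174.4]
tcp_rot: [-3.141, -0.0, 1.623]
ft_force: [-0.0, 0.6, -0.2]
opening: 0.401
grip_force: 0.0
```

```bash
python3 -c "
from h import *
w=read_camera('wrist');f=w['frame'];s=state();print(s['t'],s['eef_pos'],s['tcp_rot'])
cv2.imwrite('pics/w1.png',f[...,::-1])
h=cv2.cvtColor(f,cv2.COLOR_RGB2HSV);k=cv2.inRange(h,(5,150,60),(20,255,255))
p=cv2.findNonZero(k);r=cv2.minAreaRect(p);print(len(p),r)
import pickle;pickle.dump(w,open('w1.pkl','wb'))
"
```

```text
1.7 [577.55772675  27.9475321  174.63714878] [-3.14054068e+00 -3.64436366e-04  1.62428794e+00]
3640 ((222.2953643798828, 249.79440307617188), (499.17279052734375, 227.8759765625), 13.431028366088867)
```

View pics/w1.png

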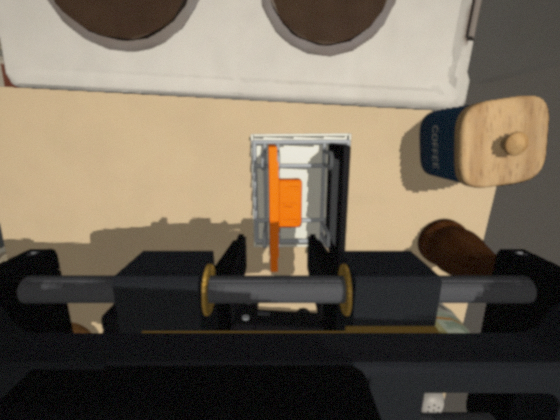

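The wrist view shows the guard's upper edge as a vertical orange strip at columns 268–279, rows 145–270. The bar is at (290,203) on the far side, and the insert is at column ~340.

```bash
python3 -c "
from h import *
import pickle
w=pickle.load(open('w1.pkl','rb'));f=w['frame']
h=cv2.cvtColor(f,cv2.COLOR_RGB2HSV);k=cv2.inRange(h,(5,150,60),(20,255,255))
for v in (150,160,170,238,250,260):
    u=np.where(k[v,230:320])[0]+230
    print(v,u.min(),u.max(),f[v,u.min():u.max()+1].sum(1).tolist(),ray(w,u.min(),v,91).round(1)[:2],ray(w,u.max()+1,v,91).round(1)[:2])
"
```

```text
150 268 276 [356, 379, 408, 405, 407, 408, 408, 412, 414] [568.8  84.5] [576.4  84.8]
160 269 276 [387, 398, 398, 407, 401, 414, 414, 449] [570.   76.1] [576.8  76.5]
170 269 277 [373, 387, 393, 406, 408, 390, 404, 416, 432] [570.4  67.6] [578.1  68. ]
238 270 277 [253, 232, 229, 231, 229, 226, 231, 242] [574.1   5.7] [581.4   6. ]
250 270 278 [255, 229, 231, 236, 218, 235, 224, 238, 265] [574.6  -6.1] [583.   -5.7]
260 270 277 [278, 231, 230, 217, 226, 226, 250, 264] [575.1 -16.1] [582.6 -15.7]
```

```bash
python3 -c "
from h import *
go(576.2,28,67,1.63)"
```

```text
travel [0.0001, -0.0014, 0.1076] twist -0.0057
```

Emit:
drive_tool --targets '[{"jaw": 0.4,"travel": [0,-0.001,0.04],"twist": -0.006},{"jaw": 0.4,"travel": [0,-0.001,0.07],"twist": -0.006},{"jaw": 0.4,"travel": [0,-0.001,0.09],"twist": -0.006},{"jaw": 0.4,"travel": [0,-0.001,0.107],"twist": -0.006},{"jaw": 0.4,"travel": [0,-0.001,0.107],"twist": -0.006}]'

```text
t: 2.12
eef_pos: [574.7, 29.8, 65.4]
tcp_rot: [-3.137, -0.001, 1.634]
ft_force: [0.1, -0.3, 0.5]
opening: 0.399
grip_force: 0.0
```

Emit:
drive_tool --targets '[{"jaw": 0,"travel": [0,0,0],"twist": 0},{"jaw": 0,"travel": [0,0,0],"twist": 0},{"jaw": 0,"travel": [0,0,0],"twist": 0},{"jaw": 0,"travel": [0,0,0],"twist": 0},{"jaw": 0,"travel": [0,0,0],"twist": 0}]'

```text
t: 2.53
eef_pos: [576.7, 28.4, 69.0]
tcp_rot: [3.141, -0.0, 1.632]
ft_force: [-13.7, -0.4, 11.9]
opening: 0.102
grip_force: 7.6
```

Emit:
drive_tool --targets '[{"jaw": 0,"travel": [0,0,0],"twist": 0},{"jaw": 0,"travel": [0,0,0],"twist": 0}]'

```text
t: 2.7
eef_pos: [574.9, 28.3, 68.8]
tcp_rot: [-3.138, -0.0, 1.632]
ft_force: [-9.4, -0.2, 10.9]
opening: 0.075
grip_force: 29.9
```

Emit:
drive_tool --targets '[{"jaw": 0,"travel": [0,0,-0.008],"twist": 0},{"jaw": 0,"travel": [0,0,-0.025],"twist": 0},{"jaw": 0,"travel": [0,0,-0.05],"twist": 0},{"jaw": 0,"travel": [0,0,-0.08],"twist": 0},{"jaw": 0,"travel": [0,0,-0.08],"twist": 0},{"jaw": 0,"travel": [0,-0.03,-0.08],"twist": 0},{"jaw": 0,"travel": [0,-0.065,-0.08],"twist": 0},{"jaw": 0,"travel": [0,-0.1,-0.08],"twist": 0}]'

```text
t: 3.37
eef_pos: [475.5, 22.2, 147.9]
tcp_rot: [3.141, -0.0, 1.632]
ft_force: [1.2, -1.1, -1.3]
opening: 0.069
grip_force: 30.0
```

Emit:
drive_tool --targets '[{"jaw": 0,"travel": [0,-0.03,0],"twist": 0},{"jaw": 0,"travel": [0,-0.03,0],"twist": 0}]'

```text
t: 3.53
eef_pos: [441.6, 20.6, 147.9]
tcp_rot: [-3.138, -0.001, 1.632]
ft_force: [1.2, -0.2, -0.6]
opening: 0.076
grip_force: 30.0
```

```bash
python3 -c "
from h import *
w=read_camera('wrist');c=read_camera('scene');s=state();print(s['t'],s['eef_pos'],s['tcp_rot'],s['ft_force'])
a=cv2.resize(w['frame'][100:300,180:400],(396,360));b=cv2.resize(c['frame'][150:350,120:340],(396,360))
cv2.imwrite('pics/l1.png',np.hstack([a,b])[...,::-1])"
```

```text
3.6333 [446.7565183   20.30601401 148.5393215 ] [3.14058233e+00 6.95244176e-05 1.63139784e+00] [ 0.46785609 -0.49493862 -0.99269871]
```

View pics/l1.png

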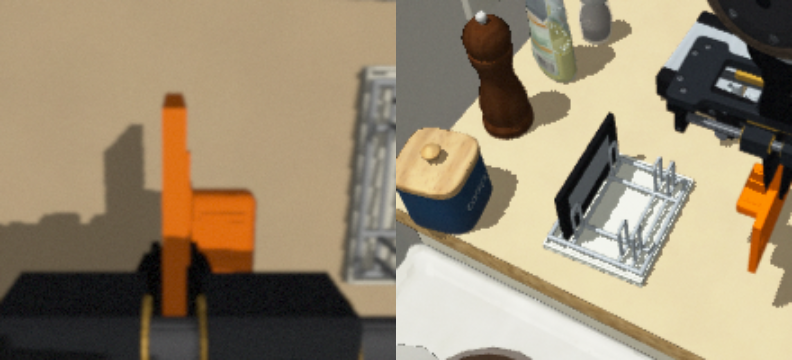

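The guard hangs upright in the fingers with the bar on the far (+x) side, and the insert and rack are undisturbed. I'll set it down at x≈505, then tip it toward the robot between the opened fingers.

Emit:
drive_tool --targets '[{"jaw": 0,"travel": [0,0.03,0.03],"twist": 0},{"jaw": 0,"travel": [0,0.06,0.06],"twist": 0},{"jaw": 0,"travel": [0,0.06,0.08],"twist": 0},{"jaw": 0,"travel": [0,0.06,0.088],"twist": 0},{"jaw": 0,"travel": [0,0.06,0.088],"twist": 0}]'

```text
t: 4.05
eef_pos: [506.3, 24.1, 58.2]
tcp_rot: [-3.138, -0.001, 1.632]
ft_force: [-0.0, 0.3, -0.7]
opening: 0.07
grip_force: 30.0
```

Emit:
drive_tool --targets '[{"jaw": 0,"travel": [0,0,0.003],"twist": 0},{"jaw": 0,"travel": [0,0,0.003],"twist": 0}]'

```text
t: 4.22
eef_pos: [507.1, 24.0, 57.8]
tcp_rot: [3.141, 0.0, 1.632]
ft_force: [-0.6, -0.8, -1.4]
opening: 0.071
grip_force: 30.0
```

Emit:
drive_tool --targets '[{"jaw": 0,"travel": [0,0,0.003],"twist": 0},{"jaw": 0,"travel": [0,0,0.003],"twist": 0}]'

```text
t: 4.38
eef_pos: [507.1, 24.0, 54.8]
tcp_rot: [3.14, 0.0, 1.632]
ft_force: [0.1, -1.1, -0.8]
opening: 0.072
grip_force: 30.0
```

Emit:
drive_tool --targets '[{"jaw": 0,"travel": [0,0,0.002],"twist": 0},{"jaw": 0,"travel": [0,0,0.002],"twist": 0}]'

```text
t: 4.55
eef_pos: [507.3, 24.0, 53.9]
tcp_rot: [3.14, 0.0, 1.632]
ft_force: [-3.0, 0.7, 17.3]
opening: 0.072
grip_force: 30.0
```

Emit:
drive_tool --targets '[{"jaw": 0,"travel": [0,0,0.002],"twist": 0},{"jaw": 0,"travel": [0,0,0.002],"twist": 0}]'

```text
t: 4.72
eef_pos: [507.6, 23.9, 52.8]
tcp_rot: [3.139, 0.001, 1.632]
ft_force: [-6.6, -1.0, 30.2]
opening: 0.07
grip_force: 30.1
```

Emit:
drive_tool --targets '[{"jaw": 0,"travel": [0,0,-0.003],"twist": 0},{"jaw": 0,"travel": [0,0,-0.003],"twist": 0},{"jaw": 0.3,"travel": [0,0,-0.003],"twist": 0},{"jaw": 0.3,"travel": [0,0,-0.003],"twist": 0},{"jaw": 0.3,"travel": [0,0,-0.003],"twist": 0},{"jaw": 0.3,"travel": [0,0,-0.003],"twist": 0},{"jaw": 0.3,"travel": [0,0,-0.003],"twist": 0}]'

```text
t: 5.3
eef_pos: [506.9, 24.1, 52.9]
tcp_rot: [-3.141, -0.0, 1.632]
ft_force: [0.6, 0.0, -0.2]
opening: 0.29
grip_force: 0.0
```

```bash
python3 -c "
from h import *
w=read_camera('wrist');c=read_camera('scene');s=state();print(s['t'],s['eef_pos'],s['opening'],s['ft_force'])
a=cv2.resize(w['frame'][100:300,180:400],(396,360));b=cv2.resize(c['frame'][150:350,180:400],(396,360))
cv2.imwrite('pics/l2.png',np.hstack([a,b])[...,::-1])"
```

```text
5.4 [506.94271379  24.04387048  52.98119617] 0.29796086861011745 [-0.29678412 -0.15078309 -0.18512363]
```

View pics/l2.png

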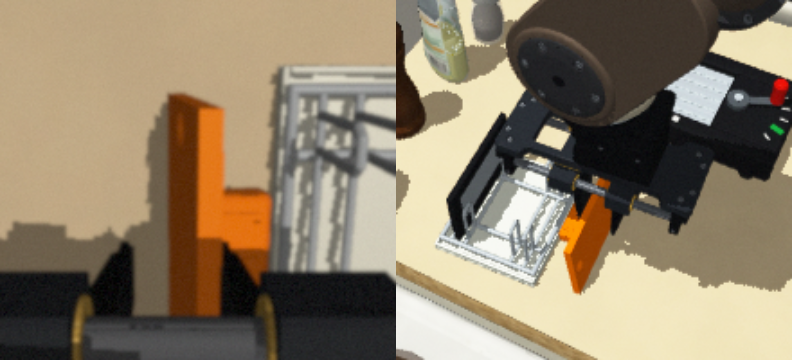

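As expected, the guard stands on its lower edge leaning on the far finger. Next I'll sweep toward the robot to tip it over.

Emit:
drive_tool --targets '[{"jaw": 0.3,"travel": [0,-0.006,0],"twist": 0},{"jaw": 0.3,"travel": [0,-0.012,0],"twist": 0},{"jaw": 0.3,"travel": [0,-0.018,0],"twist": 0},{"jaw": 0.3,"travel": [0,-0.024,0],"twist": 0},{"jaw": 0.3,"travel": [0,-0.03,0],"twist": 0},{"jaw": 0.3,"travel": [0,-0.03,0],"twist": 0},{"jaw": 0.3,"travel": [0,-0.03,0],"twist": 0}]'

```text
t: 5.98
eef_pos: [476.7, 22.2, 53.2]
tcp_rot: [-3.141, -0.0, 1.632]
ft_force: [-0.3, 0.7, -0.1]
opening: 0.302
grip_force: 0.3
```

```bash
python3 -c "
from h import *
w=read_camera('wrist');c=read_camera('scene');s=state();print(s['t'],s['eef_pos'],s['opening'],s['ft_force'])
a=cv2.resize(w['frame'][100:300,180:400],(396,360));b=cv2.resize(c['frame'][150:350,180:400],(396,360))
cv2.imwrite('pics/l3.png',np.hstack([a,b])[...,::-1])"
```

```text
6.0833 [477.25901878  22.1935917   53.20112143] 0.2990931043628987 [ 0.45721678 -0.50992966  0.33666711]
```

View pics/l3.png

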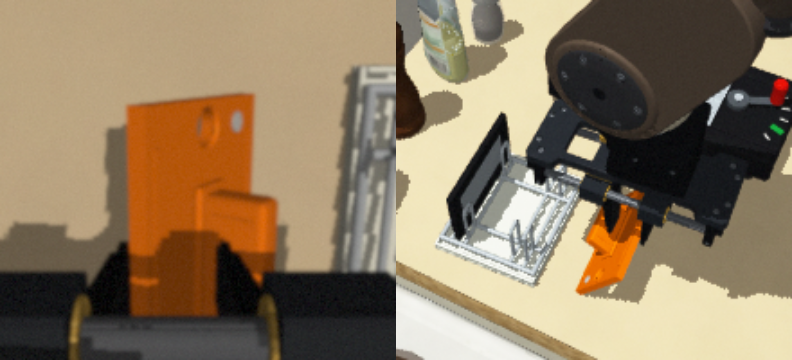

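The guard now leans toward the robot with the bar face up, as wanted. Now I'll lower it with the near finger.

Emit:
drive_tool --targets '[{"jaw": 0.6,"travel": [0,0.002,0],"twist": 0},{"jaw": 0.6,"travel": [0,0.004,0],"twist": 0},{"jaw": 0.6,"travel": [0,0.004,0],"twist": 0},{"jaw": 0.6,"travel": [0,0.004,0],"twist": 0},{"jaw": 0.6,"travel": [0,0.004,0],"twist": 0},{"jaw": 0.7,"travel": [0,0.004,0.008],"twist": 0},{"jaw": 0.8,"travel": [0,0.004,0.015],"twist": 0},{"jaw": 0.9,"travel": [0,0.004,0.02],"twist": 0}]'

```text
t: 6.75
eef_pos: [488.8, 22.3, 36.5]
tcp_rot: [3.123, 0.002, 1.632]
ft_force: [0.7, -0.4, 1.0]
opening: 0.759
grip_force: 0.4
```

Emit:
drive_tool --targets '[{"jaw": 1,"travel": [0,-0.003,0.004],"twist": 0},{"jaw": 1,"travel": [0,-0.006,0.008],"twist": 0},{"jaw": 1,"travel": [0,-0.01,0.012],"twist": 0},{"jaw": 1,"travel": [0,-0.014,0.016],"twist": 0},{"jaw": 1,"travel": [0,-0.018,0.02],"twist": 0},{"jaw": 1,"travel": [0,-0.022,0.02],"twist": 0}]'

```text
t: 7.25
eef_pos: [458.0, 21.1, 12.2]
tcp_rot: [-3.14, -0.0, 1.632]
ft_force: [0.9, -0.1, -1.3]
opening: 1.002
grip_force: 0.3
```

```bash
python3 -c "
from h import *
w=read_camera('wrist');c=read_camera('scene');s=state();print(s['t'],s['eef_pos'],s['opening'],s['ft_force'])
import pickle;pickle.dump(w,open('w4.pkl','wb'))
a=cv2.resize(w['frame'][80:300,140:440],(396,360));b=cv2.resize(c['frame'][150:350,180:400],(396,360))
cv2.imwrite('pics/l4.png',np.hstack([a,b])[...,::-1])"
```

```text
7.35 [457.92908154  21.14404643  12.73947037] 0.9954041305855591 [-0.15504255  0.40084434 -0.06728048]
```

View pics/l4.png

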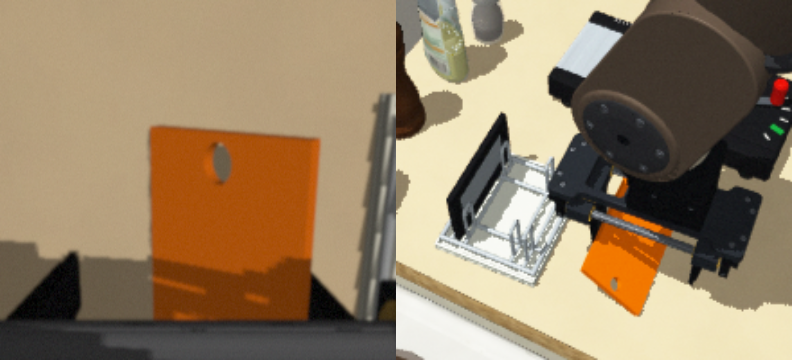

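The guard flipped the wrong way: it now lies underside-up, resting on its bar with the far edge raised. Probably the far finger hooked the bar as it opened. I can squeeze the raised edge against the foot, beyond the end of the bar, to stand it up again. First I'll measure where it lies.

```bash
python3 -c "
from h import *
import pickle
w=pickle.load(open('w4.pkl','rb'));f=w['frame']
h=cv2.cvtColor(f,cv2.COLOR_RGB2HSV);k=cv2.inRange(h,(5,150,60),(20,255,255))
for v in (168,180,200,225):
    u=np.where(k[v])[0];u=u[(u>200)&(u<420)]
    print(v,u.min(),u.max(),ray(w,u.min(),v,5).round(1)[:2],ray(w,u.max()+1,v,49).round(1)[:2],ray(w,u.max()+1,v,20).round(1)[:2])
print('hole',ray(w,305,179.6,30))
go(474,22,75,1.62)
"
```

```text
168 254 381 [442.2  71.8] [502.9  80.4] [513.4  77.8]
180 254 380 [442.5  64.5] [503.2  74.9] [513.9  71.2]
200 254 379 [443.   52.1] [504.2  65.7] [515.   59.9]
225 255 376 [444.3  36. ] [504.6  53.6] [515.5  45.1]
hole [470.70763497  70.2743557   30.        ]
travel [-0.0001, 0.0161, -0.0623] twist 0.0117
```

Emit:
drive_tool --targets '[{"jaw": 1,"travel": [0,0,-0.03],"twist": 0},{"jaw": 1,"travel": [0,0,-0.06],"twist": 0},{"jaw": 1,"travel": [0,0,-0.07],"twist": 0},{"jaw": 1,"travel": [0,0,-0.07],"twist": 0}]'

```text
t: 7.68
eef_pos: [460.0, 21.1, 85.3]
tcp_rot: [3.138, 0.001, 1.632]
ft_force: [-0.0, -0.7, -0.1]
opening: 1.001
grip_force: 0.0
```

```bash
python3 -c "
from h import *
w=read_camera('wrist');c=read_camera('top');s=state();print(s['t'],s['eef_pos'],s['opening'],s['ft_force'])
import pickle;pickle.dump(w,open('w5.pkl','wb'))
a=cv2.resize(w['frame'][80:300,140:440],(396,360));b=cv2.resize(c['frame'][170:330,150:310],(360,360))
cv2.imwrite('pics/l5.png',np.hstack([a,b])[...,::-1])"
```

```text
7.7833 [458.96329348  21.13816871  83.04970778] 0.9989301640603921 [-0.32377788 -0.17165005  0.00111873]
```

View pics/l5.png

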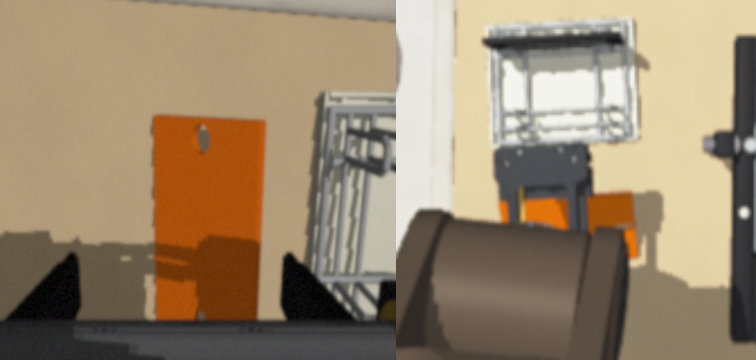

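The guard rests underside-up with its centre at about (471,22), foot edge at x≈443 and raised edge at x≈504. I'll go astride its left end (y≈60, beyond the bar) and squeeze.

```bash
python3 -c "
from h import *
go(473,60,4,1.63)"
```

```text
travel [0.0379, 0.0164, 0.079] twist 0.0018
```

Emit:
drive_tool --targets '[{"jaw": 1,"travel": [0.038,0.016,0],"twist": 0},{"jaw": 1,"travel": [0.038,0.016,0.03],"twist": 0},{"jaw": 1,"travel": [0.038,0.016,0.06],"twist": 0},{"jaw": 1,"travel": [0.038,0.016,0.075],"twist": 0},{"jaw": 1,"travel": [0.038,0.016,0.079],"twist": 0},{"jaw": 1,"travel": [0.038,0.016,0.079],"twist": 0}]'

```text
t: 8.28
eef_pos: [471.6, 60.0, 2.4]
tcp_rot: [-3.138, -0.0, 1.632]
ft_force: [-0.6, -0.1, -0.4]
opening: 0.996
grip_force: 0.0
```

Emit:
drive_tool --targets '[{"jaw": 0.7,"travel": [0,0,0],"twist": 0},{"jaw": 0.7,"travel": [0,0,0],"twist": 0},{"jaw": 0.7,"travel": [0,0,0],"twist": 0},{"jaw": 0.65,"travel": [0,0,0],"twist": 0},{"jaw": 0.6,"travel": [0,0,0],"twist": 0},{"jaw": 0.55,"travel": [0,0,0],"twist": 0},{"jaw": 0.5,"travel": [0,0,0],"twist": 0},{"jaw": 0.5,"travel": [0,0,0],"twist": 0}]'

```text
t: 8.95
eef_pos: [472.6, 60.0, 4.6]
tcp_rot: [3.141, -0.0, 1.632]
ft_force: [-1.6, 0.0, 7.7]
opening: 0.633
grip_force: 30.0
```

The squeeze jams on friction at 60 mm. I'll use that friction instead: hook the raised edge at mid-length with the far finger, above the bar, and roll it up along the arc.

Emit:
drive_tool --targets '[{"jaw": 0.8,"travel": [0,0,0],"twist": 0},{"jaw": 0.8,"travel": [0,0,0],"twist": 0},{"jaw": 0.8,"travel": [0,0,0],"twist": 0},{"jaw": 0.8,"travel": [0,0,-0.03],"twist": 0},{"jaw": 0.8,"travel": [0,0,-0.07],"twist": 0},{"jaw": 0.35,"travel": [-0.038,0.018,-0.075],"twist": 0},{"jaw": 0.35,"travel": [-0.038,0.018,-0.075],"twist": 0},{"jaw": 0.35,"travel": [-0.038,0.018,-0.075],"twist": 0}]'

```text
t: 9.62
eef_pos: [493.9, 22.0, 79.7]
tcp_rot: [3.14, 0.0, 1.63]
ft_force: [-0.4, 0.0, -0.2]
opening: 0.647
grip_force: 0.0
```

Emit:
drive_tool --targets '[{"jaw": 0.35,"travel": [0,0,0],"twist": 0},{"jaw": 0.35,"travel": [0,0,0],"twist": 0},{"jaw": 0.35,"travel": [0,0,0],"twist": 0},{"jaw": 0.35,"travel": [0,0,0],"twist": 0}]'

```text
t: 9.95
eef_pos: [492.5, 23.7, 78.6]
tcp_rot: [-3.14, -0.0, 1.633]
ft_force: [-0.1, 0.1, 0.2]
opening: 0.38
grip_force: 0.0
```

```bash
cat >> h.py <<'E'
def edges(rows,zs=(5,49)):
    w=read_camera('wrist');f=w['frame'];h=cv2.cvtColor(f,cv2.COLOR_RGB2HSV);k=cv2.inRange(h,(5,150,60),(20,255,255))
    for v in rows:
        u=np.where(k[v])[0];u=u[(u>150)&(u<450)]
        if len(u): print(v,u.min(),u.max()+1,ray(w,u.min(),v,zs[0]).round(1)[:2],ray(w,u.max()+1,v,zs[1]).round(1)[:2])
    v=np.where(k[:,200:400].any(1))[0];print('first row',v.min());return w
E
python3 -c "
from h import *
edges((175,190,210,230,250));s=state();print(s['t'],s['eef_pos'],s['opening'])
go(494,22,40,1.632)"
```

```text
175 219 297 [443.2  59.1] [504.5  68.8]
190 219 297 [443.3  46.4] [505.4  58.5]
210 220 296 [444.4  29. ] [505.8  44.2]
230 221 296 [445.5  11. ] [506.9  29.5]
250 222 295 [446.6  -7.7] [507.4  14.2]
first row 152
10.0 [492.64179942  23.65471557  78.73450798] 0.36522594329416586
travel [-0.0017, 0.0013, 0.0387] twist 0.0005
```

Emit:
drive_tool --targets '[{"jaw": 0.35,"travel": [0,0.001,0.02],"twist": 0},{"jaw": 0.35,"travel": [0,0.001,0.039],"twist": 0},{"jaw": 0.35,"travel": [0,0.001,0.039],"twist": 0},{"jaw": 0.35,"travel": [0,0.001,0.039],"twist": 0}]'

```text
t: 10.33
eef_pos: [493.4, 23.5, 39.6]
tcp_rot: [-3.139, -0.0, 1.632]
ft_force: [0.6, -0.4, -0.5]
opening: 0.347
grip_force: 0.0
```

Emit:
drive_tool --targets '[{"jaw": 0.35,"travel": [0,-0.003,0],"twist": 0},{"jaw": 0.35,"travel": [0,-0.0055,0],"twist": 0},{"jaw": 0.35,"travel": [0,-0.0085,-0.003],"twist": 0},{"jaw": 0.35,"travel": [0,-0.0115,-0.006],"twist": 0},{"jaw": 0.35,"travel": [0,-0.015,-0.0094],"twist": 0},{"jaw": 0.35,"travel": [0,-0.0205,-0.0135],"twist": 0},{"jaw": 0.35,"travel": [0,-0.026,-0.017],"twist": 0},{"jaw": 0.35,"travel": [0,-0.026,-0.017],"twist": 0}]'

```text
t: 11.0
eef_pos: [467.1, 21.7, 58.0]
tcp_rot: [3.141, -0.0, 1.632]
ft_force: [0.4, 0.4, -0.2]
opening: 0.351
grip_force: 0.2
```

```bash
python3 -c "
from h import *
edges((150,165,180,190,210,230),(5,66));s=state();print(s['t'],s['eef_pos'],s['opening'],s['ft_force'],s['grip_force'])"
```

```text
165 243 308 [439.8  68.7] [481.8  77.5]
180 243 308 [440.1  57.4] [482.5  69.3]
190 244 307 [441.1  49.6] [482.4  63.6]
210 244 309 [441.7  33.7] [484.6  52.2]
230 244 309 [442.2  17.2] [485.7  40.2]
first row 153
11.05 [467.67457675  21.62936143  57.6862246 ] 0.3517199561802486 [ 0.04617946  0.95104128 -0.20705394] 0.18271766952238977
```

Rolling up works: it's at about 60° with the foot at x≈447. Continuing through vertical.

Emit:
drive_tool --targets '[{"jaw": 0.35,"travel": [0,-0.006,-0.003],"twist": 0},{"jaw": 0.35,"travel": [0,-0.012,-0.0056],"twist": 0},{"jaw": 0.35,"travel": [0,-0.018,-0.0075],"twist": 0},{"jaw": 0.35,"travel": [0,-0.025,-0.009],"twist": 0},{"jaw": 0.35,"travel": [0,-0.031,-0.0095],"twist": 0},{"jaw": 0.3,"travel": [0,-0.035,-0.009],"twist": 0},{"jaw": 0.27,"travel": [0,-0.037,-0.008],"twist": 0},{"jaw": 0.27,"travel": [0,-0.039,-0.006],"twist": 0}]'

```text
t: 11.72
eef_pos: [429.0, 19.3, 63.1]
tcp_rot: [3.141, -0.0, 1.632]
ft_force: [-0.4, -0.6, -0.4]
opening: 0.274
grip_force: 0.1
```

Emit:
drive_tool --targets '[{"jaw": 0.27,"travel": [0,-0.004,0.002],"twist": 0},{"jaw": 0.27,"travel": [0,-0.008,0.004],"twist": 0},{"jaw": 0.27,"travel": [0,-0.013,0.004],"twist": 0},{"jaw": 0.27,"travel": [0,-0.013,0.004],"twist": 0},{"jaw": 0.27,"travel": [0,-0.013,0.004],"twist": 0}]'

```text
t: 12.13
eef_pos: [415.9, 18.5, 59.1]
tcp_rot: [-3.141, -0.0, 1.632]
ft_force: [-0.7, 0.7, -0.5]
opening: 0.27
grip_force: 0.2
```

```bash
python3 -c "
from h import *
w=edges((150,165,180,190,210,230),(65,5));save(w,'l6');s=state();print(s['t'],s['eef_pos'],s['opening'],s['ft_force'],s['grip_force'])
f=w['frame'].astype(int);h=cv2.cvtColor(w['frame'],cv2.COLOR_RGB2HSV)
k=((h[...,1]<60)&(h[...,2]>120)).astype(np.uint8)[120:300,220:380]
n,l,st,ce=cv2.connectedComponentsWithStats(k)
print([(st[i].tolist(),ce[i].round()) for i in range(1,n) if 15<st[i,4]<400])
"
```

```text
165 254 315 [400.9  72.3] [442.9  68.8]
180 254 315 [401.3  64. ] [443.9  57.4]
190 254 314 [401.5  58.3] [443.9  49.6]
210 254 332 [402.   46.6] [459.6  34.5]
230 255 332 [403.1  34.5] [461.4  18. ]
first row 153
12.1833 [416.15543719  18.48932476  59.16046911] 0.27041470736252826 [-0.69069745 -0.25455671  0.75467909] 0.16559693380258977
[([86, 43, 4, 9, 25], array([87., 47.]))]
```

The guard now leans toward the robot on the near finger, bar side up, with the white dot visible. This time I'll lift the far finger clear over the bar, opening with the near finger held in place, before lowering.

Emit:
drive_tool --targets '[{"jaw": 0.34,"travel": [0,0.001,-0.001],"twist": 0},{"jaw": 0.41,"travel": [0,0.004,-0.001],"twist": 0},{"jaw": 0.46,"travel": [0,0.007,-0.001],"twist": 0},{"jaw": 0.5,"travel": [0,0.01,-0.001],"twist": 0},{"jaw": 0.5,"travel": [0,0.011,-0.001],"twist": 0}]'

```text
t: 12.6
eef_pos: [427.8, 19.2, 60.1]
tcp_rot: [3.141, 0.0, 1.632]
ft_force: [-0.6, -1.0, 0.0]
opening: 0.491
grip_force: 0.2
```

```bash
python3 -c "
from h import *
w=edges((165,180,190,210,230),(65,5));s=state();print(s['t'],s['eef_pos'],s['opening'],s['ft_force'],s['grip_force'])
"
```

```text
165 236 299 [402.8  72.3] [442.9  68.6]
180 235 299 [402.5  63.8] [443.8  57.1]
190 236 299 [403.2  58.1] [444.4  49.3]
210 236 315 [403.5  46.3] [458.4  34.1]
230 237 314 [404.4  34.2] [459.2  17.4]
first row 153
12.65 [427.74895332  19.19267655  60.10813196] 0.4948366058222628 [-0.13947729 -1.3828081   0.09459054] 0.07891722489148378
```

Good, the plate held still. Lowering now.

Emit:
drive_tool --targets '[{"jaw": 0.53,"travel": [0,-0.002,0.004],"twist": 0},{"jaw": 0.57,"travel": [0,-0.003,0.007],"twist": 0},{"jaw": 0.61,"travel": [0,-0.005,0.01],"twist": 0},{"jaw": 0.64,"travel": [0,-0.007,0.014],"twist": 0},{"jaw": 0.67,"travel": [0,-0.009,0.018],"twist": 0},{"jaw": 0.7,"travel": [0,-0.0105,0.021],"twist": 0},{"jaw": 0.74,"travel": [0,-0.012,0.025],"twist": 0},{"jaw": 0.74,"travel": [0,-0.012,0.025],"twist": 0}]'

```text
t: 13.32
eef_pos: [414.6, 18.5, 34.4]
tcp_rot: [-3.141, -0.0, 1.632]
ft_force: [0.1, -0.4, -0.5]
opening: 0.733
grip_force: 0.2
```

```bash
python3 -c "
from h import *
w=edges((165,180,190,210,230),(44,5));s=state();print(s['t'],s['eef_pos'],s['opening'],s['ft_force'],s['grip_force'])
"
```

```text
165 213 322 [377.7  71.3] [442.9  71.3]
180 214 321 [378.3  63.1] [443.3  61.1]
190 214 320 [378.4  57.6] [443.3  54.2]
210 215 320 [379.   46.1] [444.7  40. ]
230 216 318 [379.7  34.3] [444.7  25.2]
first row 155
13.3667 [414.89232754  18.45423101  34.74210219] 0.7352164957964471 [-0.24365236  0.97883936 -0.28362548] 0.19031313713639975
```

Emit:
drive_tool --targets '[{"jaw": 0.77,"travel": [0,-0.001,0.003],"twist": 0},{"jaw": 0.8,"travel": [0,-0.0015,0.006],"twist": 0},{"jaw": 0.83,"travel": [0,-0.002,0.01],"twist": 0},{"jaw": 0.86,"travel": [0,-0.0025,0.014],"twist": 0},{"jaw": 0.9,"travel": [0,-0.0025,0.018],"twist": 0},{"jaw": 0.95,"travel": [0,-0.0025,0.022],"twist": 0},{"jaw": 1,"travel": [0,-0.003,0.025],"twist": 0},{"jaw": 1,"travel": [0,-0.005,0.026],"twist": 0}]'

```text
t: 14.03
eef_pos: [410.3, 18.1, 8.6]
tcp_rot: [-3.142, -0.0, 1.632]
ft_force: [0.8, 0.4, -0.1]
opening: 0.988
grip_force: 0.0
```

```bash
python3 -c "
from h import *
w=edges((165,180,190,210,230),(7,7));s=state();print(s['t'],s['eef_pos'],s['opening'],s['ft_force'],s['grip_force'])
"
```

```text
165 209 339 [368.7  69.6] [444.   74.1]
180 210 338 [369.3  60.8] [444.4  65.4]
190 211 338 [369.9  54.9] [445.1  59.5]
210 212 337 [370.6  42.7] [445.9  47.2]
230 213 336 [371.3  30. ] [446.7  34.6]
first row 157
14.0833 [409.58597284  18.16916801   8.63771148] 0.9933694503098623 [-0.80674276  0.48262165 -0.58888903] 0.0
```

The guard now lies flat on the worktop, bar up (75 mm wide, x 370–446). Nothing is touching it. Now I'll take it by the bar.

Emit:
drive_tool --targets '[{"jaw": 1,"travel": [0,0,-0.0015],"twist": 0},{"jaw": 1,"travel": [0,0,-0.0015],"twist": 0},{"jaw": 0.3,"travel": [0,0,-0.0015],"twist": 0},{"jaw": 0,"travel": [0,0,-0.0015],"twist": 0},{"jaw": 0,"travel": [0,0,-0.0015],"twist": 0},{"jaw": 0,"travel": [0,0,-0.0015],"twist": 0},{"jaw": 0,"travel": [0,0,-0.0015],"twist": 0},{"jaw": 0,"travel": [0,0,-0.0015],"twist": 0}]'

```text
t: 14.75
eef_pos: [410.2, 18.1, 10.6]
tcp_rot: [3.142, -0.0, 1.632]
ft_force: [-0.1, -0.1, -0.9]
opening: 0.64
grip_force: 0.0
```

Emit:
drive_tool --targets '[{"jaw": 0,"travel": [0,0,0],"twist": 0},{"jaw": 0,"travel": [0,0,0],"twist": 0},{"jaw": 0,"travel": [0,0,0],"twist": 0},{"jaw": 0,"travel": [0,0,0],"twist": 0},{"jaw": 0,"travel": [0,0,0],"twist": 0},{"jaw": 0,"travel": [0,0,0],"twist": 0},{"jaw": 0,"travel": [0,0,0],"twist": 0}]'

```text
t: 15.33
eef_pos: [410.1, 18.1, 10.6]
tcp_rot: [-3.142, -0.0, 1.632]
ft_force: [0.5, 0.1, 1.1]
opening: 0.147
grip_force: 8.6
```

Emit:
drive_tool --targets '[{"jaw": 0,"travel": [0,0,0],"twist": 0},{"jaw": 0,"travel": [0,0,0],"twist": 0},{"jaw": 0,"travel": [0,0,-0.01],"twist": 0},{"jaw": 0,"travel": [0,0,-0.04],"twist": 0},{"jaw": 0,"travel": [0,0,-0.08],"twist": 0},{"jaw": 0,"travel": [0,0,-0.11],"twist": 0},{"jaw": 0,"travel": [0,0,-0.11],"twist": 0},{"jaw": 0,"travel": [0,0,-0.11],"twist": 0}]'

```text
t: 16.0
eef_pos: [410.7, 18.1, 121.7]
tcp_rot: [3.138, 0.001, 1.632]
ft_force: [-0.1, 0.3, -2.4]
opening: 0.147
grip_force: 30.0
```

```bash
python3 -c "
from h import *
s=state();zp=s['eef_pos'][2]-10.6+7
w=edges((165,175,185,195,210,225,240),(zp,zp));save(w,'g1');print(s['t'],s['eef_pos'],s['tcp_rot'],s['opening'],s['grip_force'])
go(489,-184.6,120,1.571)
"
```

```text
165 212 341 [370.5  69.4] [446.  74.]
175 213 341 [371.1  63.6] [446.7  68.1]
185 213 340 [371.1  57.6] [446.8  62.2]
195 214 340 [371.8  51.5] [447.5  56.1]
210 214 339 [371.8  42.2] [448.   46.8]
225 215 338 [372.5  32.7] [448.5  37.2]
240 217 336 [373.8  22.9] [448.3  27.3]
first row 157
16.0 [410.65878245  18.1063924  121.72183344] [3.13805769e+00 5.38114434e-04 1.63186874e+00] 0.14718595977882912 29.999729990959167
travel [-0.2072, 0.0665, 0.0006] twist 0.0608
```

Emit:
drive_tool --targets '[{"jaw": 0,"travel": [-0.207,0.067,0],"twist": 0.061},{"jaw": 0,"travel": [-0.207,0.067,0],"twist": 0.061},{"jaw": 0,"travel": [-0.207,0.067,0],"twist": 0.061},{"jaw": 0,"travel": [-0.207,0.067,0],"twist": 0.061},{"jaw": 0,"travel": [-0.207,0.067,0],"twist": 0.061},{"jaw": 0,"travel": [-0.207,0.067,0.02],"twist": 0.061},{"jaw": 0,"travel": [-0.207,0.067,0.035],"twist": 0.061},{"jaw": 0,"travel": [-0.207,0.067,0.035],"twist": 0.061}]'

```text
t: 16.72
eef_pos: [487.7, -184.4, 81.1]
tcp_rot: [-3.135, -0.004, 1.569]
ft_force: [-0.4, 0.4, -2.1]
opening: 0.146
grip_force: 30.0
```

Emit:
drive_tool --targets '[{"jaw": 0,"travel": [0,0,0],"twist": 0},{"jaw": 0,"travel": [0,0,0],"twist": 0}]'

```text
t: 16.88
eef_pos: [489.4, -183.9, 85.2]
tcp_rot: [-3.14, -0.001, 1.571]
ft_force: [0.5, -0.7, -0.8]
opening: 0.149
grip_force: 30.0
```

```bash
python3 -c "
from h import *
import pickle
s=state();w=read_camera('wrist');pickle.dump(w,open('w7.pkl','wb'));print(s['t'],s['eef_pos'],s['tcp_rot'],s['ft_force'])
cv2.imwrite('pics/p1.png',cv2.resize(w['frame'][110:330,180:430],None,fx=3,fy=2.7)[:600][...,::-1])
print(proj(w,(549.4,-136.6,68)))
"
```

```text
16.8833 [ 489.35958382 -183.8803589    85.23547897] [-3.14031669e+00 -8.03678741e-04  1.57128076e+00] [ 0.47500516 -0.68501978 -0.77749708]
(np.float64(369.4846022981658), np.float64(173.01565326029277))
```

View pics/p1.png

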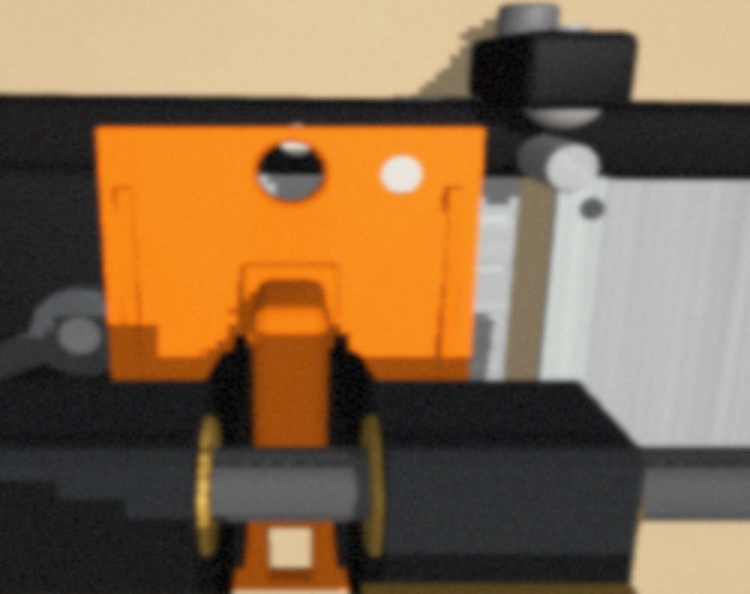

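The close-up shows the hole at crop (292,171), the white dot at (401,173), the stout pin's top at (573,167), and the left housing and ball just beyond it. Now I'll compute the offset.

```bash
python3 -c "
from h import *
import pickle
w=pickle.load(open('w7.pkl','rb'));f=w['frame']
g=lambda u,v:(180+(u+.5)/3-.5,110+(v+.5)/2.7-.5)
h=cv2.cvtColor(f,cv2.COLOR_RGB2HSV);k=cv2.inRange(h,(5,150,60),(20,255,255))
hole=255-k[155:192,260:295];n,l,st,ce=cv2.connectedComponentsWithStats(hole)
for i in range(1,n):print('hole cc',st[i],ce[i]+[260,155])
gr=f[155:190,350:390].astype(int).sum(2);print(gr[5:30:2,2:36:2])
for n_,p,z in(('hole',g(292,171),81.6),('pin',g(573,167),68)):print(n_,p,ray(w,*p,z))
print('expected hole',489.4,-183.9+48)
"
```

```text
hole cc [0 0 7 1 7] [263. 155.]
hole cc [ 8  0 27  2 31] [280.67741935 155.12903226]
hole cc [  6   7  22  22 355] [276.43943662 173.16338028]
[[109  80 107 161 224 226 187 170 128 115  98 114  92 105 116 107  90]
 [113 140 222 258 263 269 276 276 267 252 219 152 101  96  96 100 110]
 [118 207 229 253 244 246 275 370 457 510 519 446 304 117  88 104 105]
 [160 210 223 231 233 255 387 551 592 583 582 583 521 282 102 102  90]
 [158 208 228 226 233 323 537 607 611 598 586 575 576 464 151  79 102]
 [136 210 211 210 234 401 583 603 610 603 604 592 576 509 204  92  84]
 [110 186 197 207 239 448 590 601 598 604 601 598 584 509 220  69  90]
 [102 160 203 212 220 413 587 595 590 587 598 608 591 499 254 156 104]
 [278 288 288 268 234 340 543 587 597 594 589 595 596 581 543 463 396]
 [327 323 334 323 313 283 435 562 584 589 589 598 615 608 608 575 563]
 [328 329 334 335 338 330 330 467 531 557 579 611 618 608 611 574 575]
 [395 333 335 338 344 336 350 547 596 602 630 625 573 558 603 572 580]
 [505 346 340 330 343 346 354 572 623 618 610 497 356 350 476 558 573]]
hole (277.0, 173.0185185185185) [ 490.45492767 -134.88208406   81.6       ]
pin (370.66666666666663, 171.53703703703704) [ 550.07638059 -135.65883781   68.        ]
expected hole 489.4 -135.9
```

Emit:
drive_tool --targets '[{"jaw": 0,"travel": [-0.0004,0.03,0],"twist": 0},{"jaw": 0,"travel": [-0.0004,0.06,0],"twist": 0},{"jaw": 0,"travel": [-0.0004,0.0596,0],"twist": 0},{"jaw": 0,"travel": [-0.0004,0.0596,0],"twist": 0},{"jaw": 0,"travel": [-0.0004,0.0596,0],"twist": 0}]'

```text
t: 17.35
eef_pos: [548.7, -184.1, 85.9]
tcp_rot: [-3.141, -0.0, 1.572]
ft_force: [-0.0, 0.5, -2.0]
opening: 0.142
grip_force: 30.0
```

```bash
python3 -c "
from h import *
s=state();w=read_camera('wrist');f=w['frame'];s=state();print(s['t'],s['eef_pos'],s['tcp_rot'],s['ft_force'])
print(f[158:190,262:294].astype(int).sum(2)[::2,::2])
h=cv2.cvtColor(f,cv2.COLOR_RGB2HSV);k=255-cv2.inRange(h,(5,150,60),(20,255,255))
n,l,st,ce=cv2.connectedComponentsWithStats(k[155:195,255:300])
for i in range(1,n):
  if st[i][4]>50:print(st[i],ce[i]+[255,155])
"
```

```text
17.4 [ 548.55430292 -184.29518854   85.94090757] [-3.14132335e+00 -2.01044894e-04  1.57125959e+00] [ 0.90388439  0.1743901  -1.43094898]
[[387 383 376 397 384 385 386 389 393 381 396 399 388 387 389 395]
 [402 406 410 407 400 406 396 392 397 402 411 414 415 409 412 412]
 [394 408 395 393 381 355 340 332 332 344 368 392 409 412 405 400]
 [407 413 396 357 309 360 335 312 302 306 320 331 388 409 416 405]
 [408 402 359 266 339 502 420 332 329 315 315 302 333 389 417 415]
 [405 393 301 209 459 567 525 514 507 406 305 294 276 371 401 418]
 [406 370 225 247 507 555 567 566 559 435 351 313 246 319 396 409]
 [405 359 178 246 515 554 556 560 564 493 419 319 241 293 392 403]
 [396 351 212 212 469 555 558 559 562 550 485 322 254 282 402 410]
 [400 372 301 302 404 520 548 556 560 556 506 330 297 300 396 415]
 [398 381 342 303 315 421 508 540 544 524 452 309 296 336 397 403]
 [398 391 361 317 308 323 346 377 398 358 329 258 291 379 411 413]
 [406 395 392 351 308 303 290 313 302 291 275 301 356 398 408 414]
 [403 401 391 389 365 315 298 282 283 299 328 365 381 404 412 401]
 [405 398 397 396 385 374 368 365 363 380 383 400 406 403 408 413]
 [408 397 392 393 392 385 399 394 398 399 397 400 397 401 399 409]]
[ 11   8  22  21 355] [276.55492958 173.03380282]
```

The pin's top shows inside the hole, about 0.5 mm too far in +x. I'll correct that and descend gently.

Emit:
drive_tool --targets '[{"jaw": 0,"travel": [0,0.0005,0.003],"twist": 0},{"jaw": 0,"travel": [0,0.0005,0.006],"twist": 0},{"jaw": 0,"travel": [0,0.0005,0.006],"twist": 0}]'

```text
t: 17.65
eef_pos: [549.1, -184.7, 79.1]
tcp_rot: [-3.141, -0.0, 1.57]
ft_force: [0.8, -0.2, -1.2]
opening: 0.144
grip_force: 30.0
```

Emit:
drive_tool --targets '[{"jaw": 0,"travel": [0,0,0.002],"twist": 0},{"jaw": 0,"travel": [0,0,0.003],"twist": 0},{"jaw": 0,"travel": [0,0,0.003],"twist": 0}]'

```text
t: 17.9
eef_pos: [549.5, -184.8, 76.3]
tcp_rot: [-3.141, -0.0, 1.571]
ft_force: [-0.2, -0.1, -2.0]
opening: 0.144
grip_force: 30.0
```

Emit:
drive_tool --targets '[{"jaw": 0,"travel": [0,0,0.002],"twist": 0},{"jaw": 0,"travel": [0,0,0.003],"twist": 0},{"jaw": 0,"travel": [0,0,0.003],"twist": 0}]'

```text
t: 18.15
eef_pos: [549.5, -184.7, 73.3]
tcp_rot: [-3.141, -0.0, 1.571]
ft_force: [-1.8, -1.0, -1.3]
opening: 0.147
grip_force: 30.0
```

Emit:
drive_tool --targets '[{"jaw": 0,"travel": [0,0,0.002],"twist": 0},{"jaw": 0,"travel": [0,0,0.003],"twist": 0},{"jaw": 0,"travel": [0,0,0.003],"twist": 0}]'

```text
t: 18.4
eef_pos: [549.6, -184.5, 70.6]
tcp_rot: [-3.141, -0.0, 1.571]
ft_force: [-2.4, 2.8, 2.0]
opening: 0.15
grip_force: 30.0
```

Emit:
drive_tool --targets '[{"jaw": 0,"travel": [0,0,0.002],"twist": 0},{"jaw": 0,"travel": [0,0,0.004],"twist": 0},{"jaw": 0,"travel": [0,0,0.004],"twist": 0}]'

```text
t: 18.65
eef_pos: [549.6, -184.7, 66.6]
tcp_rot: [3.142, -0.0, 1.571]
ft_force: [-2.2, 2.3, 1.7]
opening: 0.141
grip_force: 30.0
```

Emit:
drive_tool --targets '[{"jaw": 0,"travel": [0,0,0.002],"twist": 0},{"jaw": 0,"travel": [0,0,0.004],"twist": 0},{"jaw": 0,"travel": [0,0,0.004],"twist": 0}]'

```text
t: 18.9
eef_pos: [549.6, -184.6, 62.2]
tcp_rot: [-3.141, -0.0, 1.571]
ft_force: [-1.1, 2.1, -2.1]
opening: 0.148
grip_force: 30.0
```

Emit:
drive_tool --targets '[{"jaw": 0,"travel": [0,0,0.002],"twist": 0},{"jaw": 0,"travel": [0,0,0.003],"twist": 0},{"jaw": 0,"travel": [0,0,0.003],"twist": 0}]'

```text
t: 19.15
eef_pos: [549.4, -184.6, 58.7]
tcp_rot: [-3.141, -0.001, 1.571]
ft_force: [-1.4, 1.5, -7.1]
opening: 0.146
grip_force: 30.0
```

Emit:
drive_tool --targets '[{"jaw": 0,"travel": [0,0,0.002],"twist": 0},{"jaw": 0,"travel": [0,0,0.003],"twist": 0},{"jaw": 0,"travel": [0,0,0.003],"twist": 0}]'

```text
t: 19.4
eef_pos: [549.5, -184.6, 56.2]
tcp_rot: [-3.141, -0.0, 1.571]
ft_force: [-1.1, 2.0, -5.5]
opening: 0.15
grip_force: 30.0
```

Emit:
drive_tool --targets '[{"jaw": 0,"travel": [0,0,0.001],"twist": 0},{"jaw": 0,"travel": [0,0,0.0015],"twist": 0},{"jaw": 0,"travel": [0,0,0.0015],"twist": 0}]'

```text
t: 19.65
eef_pos: [549.7, -184.9, 55.2]
tcp_rot: [-3.142, 0.0, 1.571]
ft_force: [-2.2, 0.5, -1.0]
opening: 0.144
grip_force: 30.0
```

Emit:
drive_tool --targets '[{"jaw": 0,"travel": [0,0,0.0005],"twist": 0},{"jaw": 0,"travel": [0,0,0.001],"twist": 0},{"jaw": 0,"travel": [0,0,0.001],"twist": 0}]'

```text
t: 19.9
eef_pos: [549.7, -184.9, 54.6]
tcp_rot: [3.141, 0.0, 1.571]
ft_force: [-4.9, 0.9, 4.8]
opening: 0.144
grip_force: 30.0
```

Emit:
drive_tool --targets '[{"jaw": 0,"travel": [0,0,0.0005],"twist": 0},{"jaw": 0,"travel": [0,0,0.0005],"twist": 0}]'

```text
t: 20.07
eef_pos: [549.7, -184.9, 54.6]
tcp_rot: [3.141, 0.0, 1.571]
ft_force: [-6.6, 1.3, 10.5]
opening: 0.147
grip_force: 30.0
```

Emit:
drive_tool --targets '[{"jaw": 0.4,"travel": [0,0,0],"twist": 0},{"jaw": 0.4,"travel": [0,0,0],"twist": 0},{"jaw": 0.4,"travel": [0,0,0],"twist": 0},{"jaw": 0.4,"travel": [0,0,0],"twist": 0},{"jaw": 0.4,"travel": [0,0,-0.03],"twist": 0},{"jaw": 0.4,"travel": [0,0,-0.07],"twist": 0},{"jaw": 0.4,"travel": [0,0,-0.07],"twist": 0},{"jaw": 0.4,"travel": [0,0,-0.07],"twist": 0}]'

```text
t: 20.73
eef_pos: [550.7, -185.2, 125.5]
tcp_rot: [3.138, 0.002, 1.571]
ft_force: [-1.5, -0.1, -0.4]
opening: 0.402
grip_force: 0.0
```

```bash
python3 -c "
from h import *
w=edges((150,170,180,190,200,220,240),(51,51));s=state();print(s['t'],s['eef_pos'])
import pickle;pickle.dump(w,open('w8.pkl','wb'));f=w['frame'];h=cv2.cvtColor(f,cv2.COLOR_RGB2HSV)
r=cv2.inRange(h,(0,150,60),(4,255,255))|cv2.inRange(h,(172,150,60),(180,255,255));g=cv2.inRange(h,(45,80,40),(85,255,255))
for n,k,z in(('red',r,82),('green',g,44)):
  N,l,st,ce=cv2.connectedComponentsWithStats(k)
  for i in range(1,N):
    if st[i][4]>20:print(n,st[i],ce[i],ray(w,*ce[i],z))
k=255-cv2.inRange(h,(5,150,60),(20,255,255));n,l,st,ce=cv2.connectedComponentsWithStats(k)
for i in range(1,n):
  if 50<st[i][4]<600:print('nonorange',st[i],ce[i],ray(w,*ce[i],51),f[int(ce[i][1]),int(ce[i][0])])
"
```

```text
150 228 322 [ 512.3 -126.7] [ 589.  -126.7]
170 230 320 [ 513.2 -142.9] [ 588. -143.]
180 231 319 [ 513.7 -151.3] [ 587.5 -151.4]
190 231 319 [ 513.4 -159.8] [ 587.8 -159.9]
200 231 319 [ 513.1 -168.5] [ 588.1 -168.5]
220 231 318 [ 512.3 -186.2] [ 587.9 -186.4]
240 233 309 [ 513.4 -204.7] [ 580.6 -204.8]
first row 148
20.7833 [ 549.95182377 -184.90844263  124.01046292]
red [ 76 226  37  28 645] [ 93.3255814  239.66511628] [ 410.71561604 -192.64084974   82.        ]
red [ 60 265  33  11 197] [ 74.43654822 270.75126904] [ 391.6258634  -218.75964124   82.        ]
red [ 68 303  41  13 217] [ 88.78801843 307.40092166] [ 397.59658401 -251.66963887   82.        ]
green [ 80 189  20  14 205] [ 89.17073171 195.52195122] [ 388.53237981 -165.89071058   44.        ]
nonorange [266 154  17  18 229] [274.18777293 162.5371179 ] [ 549.94946516 -136.82249776   51.        ] [194 195 193]
nonorange [296 157  11  11  97] [301.06185567 162.09278351] [ 572.13632504 -136.47340699   51.        ] [231 226 218]
```

The guard is home: a firm stop at the expected height with about 10 N, and the outline sits square around the pins. The balls pulled it down on the way. Next is the lever. The pivot is at about (439.5,-184), the knob at about (400,-199) (0.96 rad), and the green mark fits 0.3.

```bash
python3 -c "
from h import *
go(400,-198.5,120,0)"
```

```text
travel [-0.0136, -0.15, 0.004] twist 1.5708
```

Emit:
drive_tool --targets '[{"jaw": 0.5,"travel": [-0.014,-0.15,0.004],"twist": 1.571},{"jaw": 0.5,"travel": [-0.014,-0.15,0.004],"twist": 1.571},{"jaw": 0.5,"travel": [-0.014,-0.15,0.004],"twist": 1.571},{"jaw": 0.5,"travel": [-0.014,-0.15,0.004],"twist": 1.571},{"jaw": 0.5,"travel": [-0.014,-0.15,0.004],"twist": 1.571},{"jaw": 0.5,"travel": [-0.014,-0.15,0.004],"twist": 1.571},{"jaw": 0.5,"travel": [-0.014,-0.15,0.004],"twist": 1.571},{"jaw": 0.5,"travel": [-0.014,-0.15,0.004],"twist": 1.571}]'

```text
t: 21.45
eef_pos: [399.2, -198.6, 118.6]
tcp_rot: [-3.14, 0.001, 0.564]
ft_force: [-0.1, -0.6, -0.6]
opening: 0.498
grip_force: 0.0
```

```bash
python3 -c "
from h import *
s=state();print(s['eef_pos'],s['tcp_rot']);go(400,-198.5,120,0)"
```

```text
[ 399.17198259 -198.64587491  118.59136743] [-3.13990849e+00  6.26941704e-04  5.64207612e-01]
travel [0.0008, 0.0003, -0.0014] twist 0.5642
```

Emit:
drive_tool --targets '[{"jaw": 0.5,"travel": [0.001,0,0],"twist": 0.564},{"jaw": 0.5,"travel": [0.001,0,0],"twist": 0.564},{"jaw": 0.5,"travel": [0.001,0,0],"twist": 0.564},{"jaw": 0.5,"travel": [0.001,0,0],"twist": 0.564},{"jaw": 0.5,"travel": [0.001,0,0],"twist": 0.564},{"jaw": 0.5,"travel": [0.001,0,0],"twist": 0.564}]'

```text
t: 21.95
eef_pos: [400.2, -198.0, 118.6]
tcp_rot: [-3.14, 0.002, 0.004]
ft_force: [-0.6, 0.9, 0.5]
opening: 0.502
grip_force: 0.0
```

```bash
cat >> h.py <<'E'
def lever(cam='wrist'):
    w=read_camera(cam);f=w['frame'];h=cv2.cvtColor(f,cv2.COLOR_RGB2HSV)
    r=cv2.inRange(h,(0,150,60),(4,255,255))|cv2.inRange(h,(172,150,60),(180,255,255));g=cv2.inRange(h,(45,80,40),(85,255,255))
    for n,k,z in(('red',r,82),('green',g,44)):
      N,l,st,ce=cv2.connectedComponentsWithStats(k)
      for i in range(1,N):
        if st[i][4]>20:
          x,y,a,b=st[i][:4];print(n,st[i],'cen',ray(w,*ce[i],z).round(1)[:2],'left/right mid',ray(w,x,y+b/2,z).round(1)[:2],ray(w,x+a,y+b/2,z).round(1)[:2])
    return w
E
python3 -c "
from h import *
s=state();print(s['t'],s['eef_pos'],s['tcp_rot']);w=lever();save(w,'lv')"
```

```text
21.95 [ 400.15790625 -197.98698864  118.55386622] [-3.14042763e+00  1.51143938e-03  3.81149184e-03]
red [267 213  23  29 517] cen [ 404.9 -199. ] left/right mid [ 405.  -190.6] [ 405.1 -207.6]
red [358 235  19  17 119] cen [ 392.1 -265.2] left/right mid [ 392.7 -258.8] [ 392.8 -273. ]
red [339 236  15  11  52] cen [ 394.8 -250.3] left/right mid [ 394.3 -244.4] [ 394.3 -255.6]
red [347 255   8  13  43] cen [ 378.7 -254.5] left/right mid [ 378.1 -251.5] [ 378.1 -257.6]
green [235 223  14  18 160] cen [ 389.  -166.8] left/right mid [ 388.3 -161.2] [ 388.4 -173.5]
```

Emit:
drive_tool --targets '[{"jaw": 0.35,"travel": [0,0.001,0],"twist": 0.004},{"jaw": 0.35,"travel": [0,0.001,0],"twist": 0.004},{"jaw": 0.35,"travel": [0,0.001,0.03],"twist": 0.004},{"jaw": 0.35,"travel": [0,0.001,0.05],"twist": 0.004},{"jaw": 0.35,"travel": [0,0.001,0.06],"twist": 0.004},{"jaw": 0.35,"travel": [0,0.001,0.06],"twist": 0.004},{"jaw": 0.1,"travel": [0,0.001,0.06],"twist": 0.004},{"jaw": 0.1,"travel": [0,0.001,0.06],"twist": 0.004}]'

```text
t: 22.67
eef_pos: [400.8, -199.4, 60.1]
tcp_rot: [3.141, -0.001, 0.003]
ft_force: [0.4, 0.0, -0.3]
opening: 0.264
grip_force: 0.0
```

Emit:
drive_tool --targets '[{"jaw": 0.1,"travel": [0,0,0],"twist": 0},{"jaw": 0.1,"travel": [0,0,0],"twist": 0},{"jaw": 0.1,"travel": [0,0,0],"twist": 0}]'

```text
t: 22.92
eef_pos: [400.9, -199.5, 60.3]
tcp_rot: [3.141, -0.001, 0.003]
ft_force: [-0.5, -0.2, 4.7]
opening: 0.158
grip_force: 30.0
```

Emit:
drive_tool --targets '[{"jaw": 0.1,"travel": [-0.001,-0.0035,0],"twist": 0},{"jaw": 0.1,"travel": [-0.002,-0.007,0],"twist": 0},{"jaw": 0.1,"travel": [-0.0025,-0.0105,0],"twist": 0},{"jaw": 0.1,"travel": [-0.0028,-0.014,0],"twist": 0},{"jaw": 0.1,"travel": [-0.0027,-0.0175,0],"twist": 0},{"jaw": 0.1,"travel": [-0.0024,-0.021,0],"twist": 0},{"jaw": 0.1,"travel": [-0.0018,-0.0245,0],"twist": 0},{"jaw": 0.1,"travel": [-0.001,-0.028,0],"twist": 0}]'

```text
t: 23.58
eef_pos: [399.9, -171.8, 60.0]
tcp_rot: [3.14, -0.002, 0.002]
ft_force: [-1.3, -7.4, -1.7]
opening: 0.162
grip_force: 30.0
```

Emit:
drive_tool --targets '[{"jaw": 0.1,"travel": [0,0,0],"twist": 0},{"jaw": 0.3,"travel": [0,0,0],"twist": 0},{"jaw": 0.3,"travel": [0,0,0],"twist": 0},{"jaw": 0.3,"travel": [0,0,0],"twist": 0},{"jaw": 0.3,"travel": [0,0,-0.03],"twist": 0},{"jaw": 0.3,"travel": [0,0,-0.06],"twist": 0},{"jaw": 0.3,"travel": [0,0,-0.09],"twist": 0},{"jaw": 0.3,"travel": [0,0,-0.09],"twist": 0}]'

```text
t: 24.25
eef_pos: [400.9, -172.0, 153.8]
tcp_rot: [3.138, -0.006, 0.003]
ft_force: [1.0, -0.9, 0.8]
opening: 0.302
grip_force: 0.0
```

```bash
python3 -c "
from h import *
import pickle
s=state();print(s['t'],s['eef_pos'],s['tcp_rot']);w=lever();pickle.dump(w,open('w9.pkl','wb'))
f=w['frame']
# lever pivot: bright cap search
g=cv2.cvtColor(f,cv2.COLOR_RGB2GRAY)
for z,p in((54,(439.5,-184)),(44,(388,-168.3))):print(proj(w,(*p,z)))
u,v=map(int,proj(w,(439.5,-184,54)));print(u,v);print(g[v-16:v+16:2,u-22:u+22:2])
"
```

```text
24.25 [ 400.91262209 -172.01654181  153.78229756] [ 3.13830030e+00 -5.64391601e-03  2.94312771e-03]
red [266 207  20  24 366] cen [ 403.  -170.9] left/right mid [ 402.5 -163. ] [ 402.5 -180.1]
red [366 226  23  26 135] cen [ 384.7 -261.2] left/right mid [ 384.4 -250.3] [ 384.5 -270.5]
red [354 230   9  13  27] cen [ 388.5 -243.6] left/right mid [ 386.7 -239.7] [ 386.7 -247.5]
red [342 238  24  13 100] cen [ 377.4 -237.1] left/right mid [ 379.3 -229.6] [ 379.3 -250.7]
red [395 249  12  12  37] cen [ 371.1 -283.1] left/right mid [ 369.5 -277.3] [ 369.5 -287.9]
(np.float64(289.57079190009546), np.float64(171.95396924933792))
(np.float64(272.6456311285486), np.float64(222.45727193886))
289 171
[[ 27  26  23  29  28  26  25  25  24  32  14  23  26  24  26  26  22  26
   29  28  26  29]
 [ 30  37  36  29  37  30  33  32  34  33  33  35  30  29  31  20  30  25
   31  26  32  32]
 [ 43  41  45  37  41  39  40  44  54  60  66  72  62  46  43  38  34  35
   40  34  35  34]
 [ 44  44  44  40  44  44  49  75  88  90  89  87  86  79  68  45  37  35
   39  33  40  36]
 [ 46  43  43  44  44  49  76
[... 387 characters left out ...]
6 180 181 145  86  82  78  66
   38  34  35  35]
 [ 37  40  42  40  71  89  91  93 144 178 181 179 182 150  84  81  80  60
   40  34  36  33]
 [ 39  36  37  38  67  88  88  88 120 174 179 180 174 124  83  81  78  57
   34  38  34  31]
 [ 39  34  39  39  55  84  86  87  96 139 161 163 131  94  84  84  75  42
   31  38  32  35]
 [ 39  35  41  36  43  68  83  86  87  91  99 101  87  83  85  79  63  33
   35  33  40  32]
 [ 39  37  40  43  41  48  75  89  85  84  85  82  82  87  81  67  35  33
   29  37  32  31]
 [ 42  38  35  41  38  42  61  82  83  81  83  86  83  74  61  35  27  36
   33  31  32  37]
 [ 38  36  43  35  34  42  67  86  88  84  83  69  58  42  34  28  32  29
   31  34  37  36]]
```

Emit:
drive_tool --targets '[{"jaw": 0.3,"travel": [0,-0.04,-0.02],"twist": 0},{"jaw": 0.3,"travel": [0,-0.2,-0.05],"twist": 0},{"jaw": 0.3,"travel": [0,-0.25,-0.05],"twist": 0},{"jaw": 0.3,"travel": [0,-0.25,-0.05],"twist": 0},{"jaw": 0.3,"travel": [0,-0.25,-0.05],"twist": 0},{"jaw": 0.3,"travel": [0,-0.25,-0.05],"twist": 0},{"jaw": 0.3,"travel": [0,-0.25,-0.05],"twist": 0},{"jaw": 0.3,"travel": [0,-0.25,-0.05],"twist": 0}]'

```text
t: 24.97
eef_pos: [398.3, 80.7, 199.0]
tcp_rot: [-3.141, 0.001, 0.007]
ft_force: [0.9, -0.4, 0.1]
opening: 0.302
grip_force: 0.0
```

```bash
python3 -c "
from h import *
import pickle
s=state();print(s['t'],s['eef_pos']);w=lever('top')
f=w['frame'];h=cv2.cvtColor(f,cv2.COLOR_RGB2HSV)
k=cv2.inRange(h,(5,150,100),(20,255,255));k[:,:290]=0;k[:205]=0;k[270:]=0;k[:,380:]=0
c,_=cv2.findContours(k,0,2);c=max(c,key=cv2.contourArea);r=cv2.minAreaRect(c);print(r,[ray(w,*q,51).round(1)[:2].tolist() for q in cv2.boxPoints(r)])
g=cv2.cvtColor(f,cv2.COLOR_RGB2GRAY)[286:298,324:338];m=(g>130).astype(np.uint8);M=cv2.moments(m,True);print('cap',ray(w,324+M['m10']/M['m00'],286+M['m01']/M['m00'],54),M['m00'])
o=pickle.load(open('c0.pkl','rb'))['top']['frame'];d=np.abs(o.astype(int)-f).sum(2)>90
n,l,st,ce=cv2.connectedComponentsWithStats(d.astype(np.uint8))
print([(st[i].tolist()) for i in range(1,n) if st[i][4]>40])
"
```

```text
24.9667 [398.26094893  80.74348215 198.9627288 ]
red [321 310  11  10  72] cen [ 400.5 -171.2] left/right mid [ 398.6 -161.5] [ 398.8 -182.1]
red [361 334   6  12  32] cen [ 352.6 -239.2] left/right mid [ 352.9 -236.4] [ 353.  -247.6]
green [319 315   5   8  25] cen [ 385.  -164.7] left/right mid [ 384.7 -160.8] [ 384.7 -170.6]
green [484 360  12  52 111] cen [ 259.9 -491.3] left/right mid [ 258.6 -480.5] [ 258.7 -503.7]
green [494 380  13  24 133] cen [ 250.6 -511.6] left/right mid [ 247.3 -499.6] [ 247.5 -524.7]
((332.0, 234.0), (40.0, 60.0), 90.0) [[589.1, -126.5], [589.9, -244.0], [511.8, -243.8], [511.0, -126.8]]
cap [ 438.75206438 -182.98217419   54.        ] 27.0
[[190, 206, 75, 27, 1152], [302, 214, 61, 42, 2335], [322, 298, 10, 22, 126], [332, 298, 16, 21, 132], [110, 313, 26, 13, 66], [43, 312, 257, 108, 14988], [127, 318, 13, 4, 41]]
```

```bash
python3 -c "
from cell import job_done
print(job_done())"
```

```text
the job is handed in; nothing more can be done
None
```

I handed the job in at about 25 s of the 69 s limit. The guard is pressed home over both pins, the lever is at about 0.32 rad (green mark 0.30), and the insert and the other items show no change in the last top view. I felt the catches pull the guard down but did not check them separately by eye. On the first try the guard tipped over bar-down onto the worktop, so I stood it up again and laid it bar-up before taking it by the bar.

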